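# Block a lens: click the carriage home under the press and push the ram down

## Task

Push the lens carriage by its rubber-faced end along its rods until its spring ball clicks into the notch under the press, and leave it seated there. Then gently press the black knob down until the lens block sits on the lens, and let go; the ram stays down by itself. Only push: keep your fingers off the lens, leave it in its nest, and do not disturb the other things on the desk.

Things in the scene. Friction and masses are not known exactly. Their poses are not given: they have to be found in the camera images.
- press: lens blocking press, fixed on the desk: grey bed with two steel guide rods along its y axis; behind (+x) a column, whose white arm reaches over the rods (103 to 129 mm high, 40 mm wide; column top 138 mm). Origin: on the desk below the ram's axis. Bed: y -0.105 to +0.195 m, x -0.075 to +0.12 m; end blocks and steel index bar in front (x -0.062 m, V notch at y = 0) are under 29 mm high.
- carriage: the lens carriage, aluminium, 100 mm wide, 160 mm long, sliding along the press's y. Origin: on the desk below the nest centre; it starts at y = +0.07 to +0.12 m in the press's frame. At y = 0 its spring ball drops into the notch; the end stop is at -0.045. Friction about 1.5 N; in the last 3 mm before the notch the ball pulls it in and resistance vanishes; pushing it on out of the notch takes about 11 N.
- push_face (a point): centre of the carriage's rubber-faced upright end, where it is pushed: a face 100 mm wide, from 30 to 70 mm above the desk (this point: 52 mm), facing the press's +y. It lies 115 mm from the nest centre along +y; push along the press's -y. Beyond it there is only the bed with its end block and index bar, all below 29 mm.
- nest (a point): centre of the floor of the black lens nest on the carriage, 42 mm above the desk: a shallow cup 80 mm across outside, 71 mm inside, rim 5.5 mm above the floor.
- lens_centre (a point): middle of the white lens blank (67 mm across, 9 mm thick, loose, 18 g) that lies in the nest; its top is 51 mm above the desk.
- ram (a joint): how far the ram has been pushed down, in m: 0 (up, start) to 0.028. With the lens under it the block lands on the lens at 0.023 and the ram stops hard there. It moves against about 3 N of friction and stays where it is left.
- knob_top (a point): centre of the top of the black mushroom knob (50 mm across) on the ram, 182 mm above the desk with the ram up; press straight down here. The way down to it is free from above; the carriage's push end is 115 mm away when the carriage is in the notch.
- block_foot (a point): centre of the underside of the white lens block (25 mm across) that the ram carries, 74 mm above the desk with the ram up.
- spare_lens: bystander: loose spare lens blank, 68 mm across, 9 mm thick, flat on the desk to the left of the press. Origin at its underside.
- packet: bystander: paper lens packet, 74 x 72 x 9 mm, flat on the desk to the right of the press. Origin at its underside.
- wipes: bystander: blue soft pack of wipes, 111 x 213 x 81 mm, well to the left of the press. Origin at its underside.
- spare_block: bystander: white spare lens block, 25 mm across, 17 mm high, on the desk to the right in front. Origin at its underside.
- lens: the same white lens blank; origin at the centre of its underside.
Mind the look-alikes: they are no part of the job. What is shaped like the lens but purple or red is not meant.

How it is judged:
By the outcome, as a careful person would: the job done as asked, in the order asked, and still so for the second after the job is handed in, with the robot touching nothing.
It also fails if it takes over 48 s, if anything falls off the work surface, if the arm or the gripper's body presses on something with over 40 N, if the wrist force passes 120 N, or if a joint passes its speed limit or range.

## Robot

A 6-joint arm with a two-finger parallel gripper is mounted at the origin on a cart in front of the work surface, level with it; the furniture and walls round the work are solid. World frame = base frame: x ahead of the robot, y to its left, z up, the work surface at z = 0. Lengths are in m, angles in rad, forces in N, time in s.
With the tool pointing down it reaches from about 0.35 to 0.875 m from the base axis. Payload 4.2 kg.
Tool frame: the origin (TCP) lies on the centre line of the jaws, within the pads' length; the fingertips stand 11 mm ahead of it and the grasp point (between the pads) lies 8 mm behind it; z points along the fingers, y is the line along which they close (so a half turn about z gives the same grasp; the last joint's range is limited). The gripper opens to 85 mm and grips with 20 to 120 N. Pads are 22 mm wide; open, the fingers measure 114 mm over their backs; the gripper's body (76 mm by 85 mm) begins 54 mm behind the grasp point. The pads swing forward as they close: fully open they stand 13 mm farther back than shut.
Start: joints at [-0.918, 0.385, 0.008, 0, -1.194, -0.259], TCP at [0.24, -0.577, 0.242] pointing down, gripper open.
Joint ranges: [-3.14, 3.14], [-1.21, 2.06], [-1.07, 1.41], [-3.16, 2.05], [-2.99, -0.16], [-3.1, 3.1]. Speed limits (rad/s): [2.79, 2.79, 3.14, 3.14, 3.14, 3.14].

## Interface

Orientations are given as a rotation vector (axis times angle).
In Python, from cell import manip gives the robot as it stands.
- The arm moves only by the tool arm_command, never from a script. Its argument "motion" is text: rows parted by semicolons, each of 5 numbers parted by spaces: the finger opening in m, from 0 to 0.0854, then the shift along the tool's x, y, z in m, then the turn about the tool's z in degrees. A call has 1 to 8 rows; each row is the pose to reach, as a shift and turn from the pose commanded when the call began, along the tool's axes at that moment; what a row does not reach only later rows make up. A row lasts 1/10 s, in which the tool goes at most 50 mm and 8.59 degrees, less where a joint would pass 70% of its speed; a pose out of reach is approached as far as the arm can. A call with a gripper value outside its range is refused whole. The fingers move at their own pace and stop on an object; "grip_force" is the grip in N (left out, the last holds). Time passes only in rows, so rows that repeat a pose let the fingers close. It gives the time, the measured TCP pose, the force, the opening and the grip force at its end, in the units of the state.
- manip.observe(): the state, without advancing time (a new reading comes with each control period).
- manip.snapshot(name): name is "side" or "top" or "wrist"; returns a dict with "pixels" (480x640x3 uint8, blue, green, red), "mtx" (3x3 intrinsics, pixels), "dist_coeffs" ([k1, k2, p1, p2, k3] as OpenCV has them; the pictures are not rectified), "camera_from_world" (4x4, takes a point from world to camera coordinates). Camera axes: x right, y up, looking along -z (the intrinsics and any distortion apply to the point x, -y, -z); pixel columns grow to the right and rows downward; lengths in m; the calibration is good to about 2 mm. A picture is of the moment at which its call begins. There is no depth.
- manip.sign_off(): hands the job in; it is judged then, once.
The state is a dict: "t": time; "joint_pos": joint angles; "dq": joint speeds; "joint_efforts": joint torques, N m; "tcp_pos": TCP position; "tcp_rot": TCP orientation; "contact_force": force on the tool from outside, world axes, zero at the start; "moment": the same for the moment, N m; "grip_width": finger opening in m; "grip_force": force on a finger pad.
Only numpy, scipy, OpenCV 4.12 (cv2) and the standard library are available. Lean on these libraries where they do the work, as an engineer would, in place of code of your own. Each camera call takes 0.05 s, during which the arm holds its last target. There are 200 camera calls.

## Working session

There is one attempt and no reset: what is moved stays moved. The work goes in short steps, Python scripts to look and compute and a tool call to move; the robot and the scene stay as the last step left them, time stands still between calls to the robot, and variables do not carry over. Pictures are saved under pics/ and viewed, at most 10 in all, crops included, and the job is handed in when it is done.

Besides the shell and the picture viewer there is one more tool, called after "Request:" by a JSON object that holds its "fn" and its "kwargs", one argument or row to a line. arm_command: Moves the arm, as the interface text tells. Its arguments: {"type":"object","properties":{"motion":{"type":"string"},"grip_force":{"type":"number"}},"required":["motion"]}

```bash
mkdir -p pics; cat > h.py <<'E'
import numpy as np, cv2
from cell import manip
from scipy.spatial.transform import Rotation as R
def snap(n,f):
    s=manip.snapshot(n); cv2.imwrite(f'pics/{f}.png',s['pixels']); np.savez(f'pics/{f}.npz',**{k:np.array(v) for k,v in s.items()}); return s
def proj(s,P):
    T=np.array(s['camera_from_world']); P=np.atleast_2d(P); c=P@T[:3,:3].T+T[:3,3]; c=c*[1,-1,-1]
    return cv2.projectPoints(c.astype(float),np.zeros(3),np.zeros(3),np.array(s['mtx'],float),np.array(s['dist_coeffs'],float))[0][:,0]
def ray(s,uv,z):
    T=np.array(s['camera_from_world'])
    q=cv2.undistortPoints(np.array([[uv]],float),np.array(s['mtx'],float),np.array(s['dist_coeffs'],float))[0,0]
    d=T[:3,:3].T@np.array([q[0],-q[1],-1]); o=-T[:3,:3].T@T[:3,3]
    return o+d*(z-o[2])/d[2]
E
python3 - <<'E'
from h import *
for n in('top','side'):
    s=snap(n,n+'0')
o=manip.observe(); print(o['tcp_pos'],R.from_rotvec(o['tcp_rot']).as_matrix().round(3),o['contact_force'])
E
```

```text
[ 0.23964316 -0.57668491  0.24131787] [[-0.924 -0.384 -0.001]
 [-0.384  0.924  0.002]
 [ 0.     0.002 -1.   ]] [-0.59112329  0.07662797 -0.50874401]
```

View pics/top0.png

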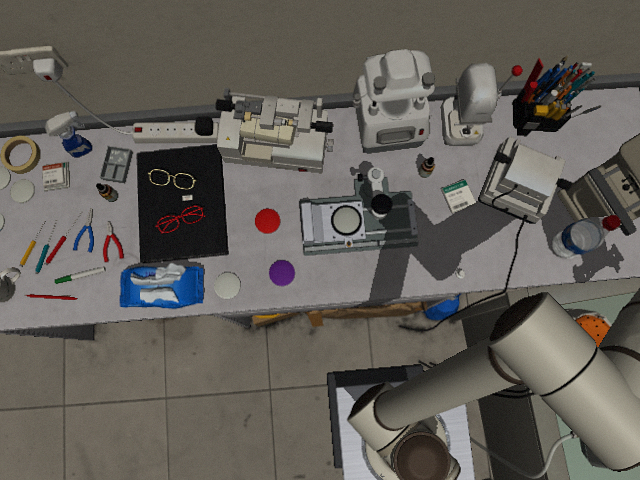

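View pics/side0.png

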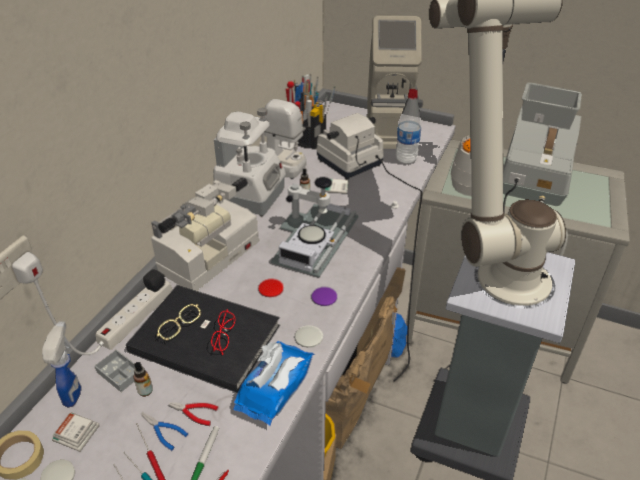

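The top view shows the press around (360,222), with +y to the left. The lens is at (347,220), the knob at about (381,204), and the carriage's push end at about (305,222). I'll enlarge this area to measure.

```bash
python3 - <<'E'
from h import *
s=dict(np.load('pics/top0.npz'))
c=s['pixels'][150:270,290:450]; cv2.imwrite('pics/c0.png',cv2.resize(c,None,fx=5,fy=5,interpolation=cv2.INTER_CUBIC))
print(ray(s,(347,220),.051),ray(s,(381,204),.182))
d=dict(np.load('pics/side0.npz'));c=d['pixels'][165:280,265:365]; cv2.imwrite('pics/c1.png',cv2.resize(c,None,fx=5,fy=5,interpolation=cv2.INTER_CUBIC))
E
```

```text
[0.56037905 0.09177772 0.051     ] [0.55903672 0.01823123 0.182     ]
```

View pics/c0.png

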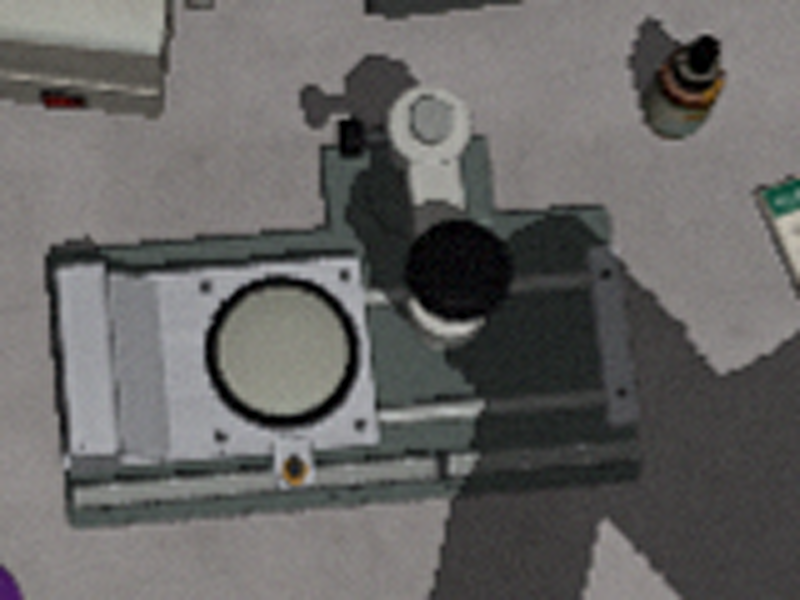

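View pics/c1.png

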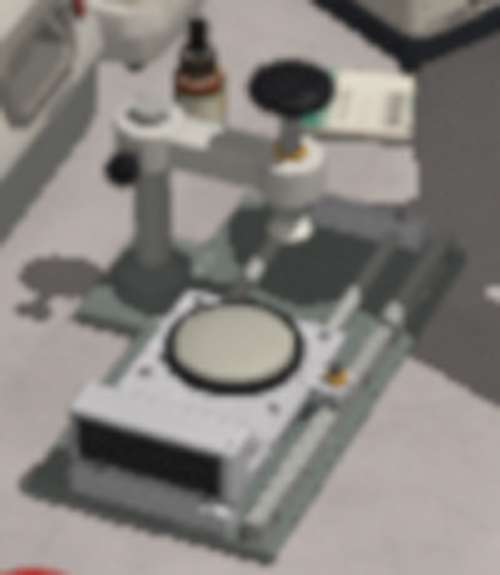

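```bash
python3 - <<'E'
from h import *
s=dict(np.load('pics/top0.npz'))
f=lambda x,y,z:ray(s,(290+(x+.5)/5-.5,150+(y+.5)/5-.5),z)
d=dict(np.load('pics/side0.npz'))
L=f(283,350,.051);K=f(459,270,.182);a=f(57,265,.07);b=f(72,457,.07);i1=f(75,495,.025);i2=f(440,467,.025);n=f(443,467,.025)
bf1=f(72,522,.01);bf2=f(638,480,.01)
for q in(L,K,a,b,(a+b)/2,n): print(q.round(4))
for p,q in((b,a),(i2,i1),(bf2,bf1)):
  v=q-p; print(np.degrees(np.arctan2(v[1],v[0])).round(1),np.linalg.norm(v))
# side crosscheck
g=lambda x,y,z:ray(d,(265+(x+.5)/5-.5,165+(y+.5)/5-.5),z)
print('side',g(235,345,.051).round(4),g(292,87,.182).round(4),g(75,415,.07).round(4),g(225,460,.07).round(4))
E
```

```text
[0.5616 0.0937 0.051 ]
[0.5599 0.0172 0.182 ]
[0.6108 0.2048 0.07  ]
[0.511  0.2049 0.07  ]
[0.5609 0.2049 0.07  ]
[0.4992 0.0157 0.025 ]
-0.1 0.0998131401536213
89.6 0.1885468562042065
89.4 0.2954113510787483
side [0.5604 0.1007 0.051 ] [0.5579 0.0285 0.182 ] [0.6044 0.2127 0.07  ] [0.5153 0.2136 0.07  ]
```

Request:
{"fn": "arm_command", "kwargs": {
  "motion": "0 -0.02 0.02 0 5; 0 -0.05 0.052 -0.01 12; 0 -0.083 0.087 -0.01 18; 0 -0.117 0.122 -0.01 22.6; 0 -0.15 0.157 -0.01 22.6; 0 -0.183 0.192 -0.01 22.6; 0 -0.217 0.227 -0.01 22.6; 0 -0.25 0.26 -0.01 22.6"
}}

```text
t: 0.9
tcp_pos: [0.3709, -0.2391, 0.2522]
tcp_rot: [-0.001, -3.142, -0.0]
contact_force: [1.0, 0.1, -1.2]
grip_width: -0.0001
grip_force: 0.0
```

Request:
{"fn": "arm_command", "kwargs": {
  "motion": "0 -0.005 0.035 0 0; 0 -0.01 0.08 0 0; 0 -0.02 0.125 0 0; 0 -0.035 0.17 0 0; 0 -0.05 0.215 0 0; 0 -0.07 0.26 0 0; 0 -0.09 0.305 0 0; 0 -0.11 0.35 0 0"
}}

```text
t: 1.7
tcp_pos: [0.4812, 0.1108, 0.2522]
tcp_rot: [0.0, -3.141, 0.0]
contact_force: [0.8, -0.0, 0.1]
grip_width: -0.0002
grip_force: 0.0
```

Request:
{"fn": "arm_command", "kwargs": {
  "motion": "0 -0.03 0.045 0 0; 0 -0.055 0.09 0 0; 0 -0.07 0.125 0 0; 0 -0.079 0.145 0.03 0; 0 -0.079 0.147 0.07 0; 0 -0.079 0.147 0.115 0; 0 -0.079 0.147 0.15 0; 0 -0.079 0.147 0.15 0"
}}

```text
t: 2.5
tcp_pos: [0.5567, 0.2535, 0.0962]
tcp_rot: [-0.003, -3.13, 0.011]
contact_force: [-0.4, -0.0, -0.3]
grip_width: 0.0003
grip_force: 0.0
```

```bash
python3 - <<'E'
from h import *
o=manip.observe();print(o['tcp_pos'],o['contact_force'])
s=snap('top','top1');a=s['pixels'][150:270,250:410]; d=snap('side','side1');b=d['pixels'][150:270,245:405]
cv2.imwrite('pics/c2.png',cv2.resize(np.vstack([a,b]),None,fx=2.5,fy=2.5,interpolation=cv2.INTER_CUBIC))
E
```

```text
[0.55665843 0.25348264 0.09620432] [-0.41750567 -0.0245026  -0.25900983]
```

View pics/c2.png

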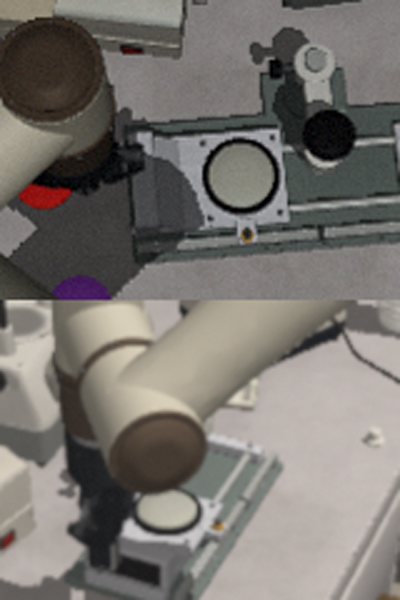

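The gripper is just beyond the push end (+y side), and the face is clear below it. I'll descend and then push slowly.

Request:
{"fn": "arm_command", "kwargs": {
  "motion": "0 0 0 0 0; 0 0 0 0.02 0; 0 0 0 0.045 0; 0 0 0 0.045 0; 0 0 0 0.045 0"
}}

```text
t: 3.1
tcp_pos: [0.5613, 0.2563, 0.0593]
tcp_rot: [0.0, 3.139, 0.002]
contact_force: [-0.7, 0.0, -0.3]
grip_width: 0.0002
grip_force: 0.0
```

Request:
{"fn": "arm_command", "kwargs": {
  "motion": "0 0 -0.005 0 0; 0 0 -0.010 0 0; 0 0 -0.015 0 0; 0 0 -0.02 0 0; 0 0 -0.025 0 0; 0 0 -0.03 0 0; 0 0 -0.035 0 0; 0 0 -0.04 0 0"
}}

```text
t: 3.9
tcp_pos: [0.5604, 0.2175, 0.0574]
tcp_rot: [0.001, 3.14, 0.005]
contact_force: [-3.1, 8.7, 0.6]
grip_width: -0.0001
grip_force: 3.9
```

Request:
{"fn": "arm_command", "kwargs": {
  "motion": "0 0 0 0 0; 0 0 -0.002 0 0; 0 0 -0.004 0 0; 0 0 -0.006 0 0; 0 0 -0.008 0 0; 0 0 -0.01 0 0; 0 0 -0.012 0 0; 0 0 -0.014 0 0"
}}

```text
t: 4.7
tcp_pos: [0.5603, 0.2029, 0.0574]
tcp_rot: [0.001, 3.141, 0.003]
contact_force: [-2.6, 5.1, 0.4]
grip_width: -0.0001
grip_force: 2.4
```

```bash
python3 - <<'E'
from h import *
o=manip.observe();print(o['tcp_pos'],o['contact_force'])
s=snap('top','top2');a=s['pixels'][150:270,270:430]
cv2.imwrite('pics/c3.png',cv2.resize(a,None,fx=5,fy=5,interpolation=cv2.INTER_CUBIC))
E
```

```text
[0.56033212 0.20288713 0.05739917] [-2.57170238  5.12028042  0.36919377]
```

View pics/c3.png

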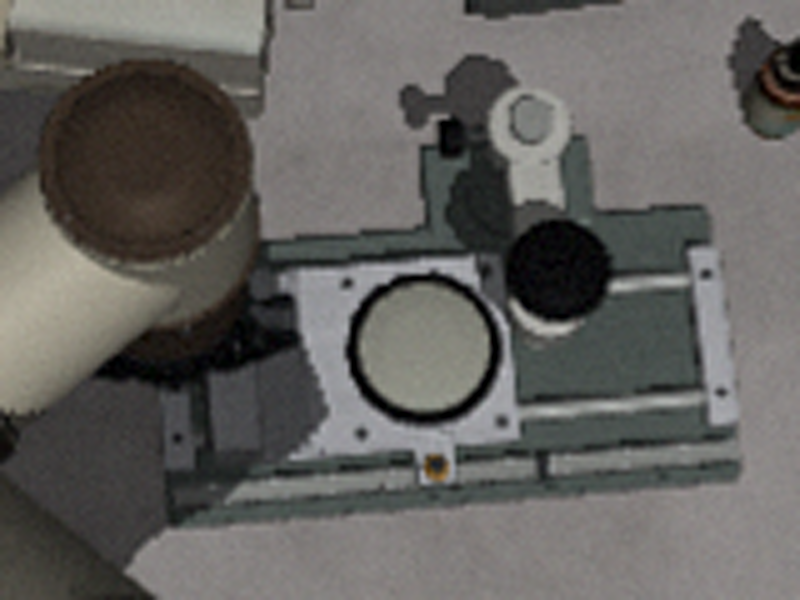

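The carriage is sliding: its lens is now at crop (424,348), the index ball at (435,467), and the V notch at (543,465). Now I'll work out the distance left.

```bash
python3 - <<'E'
from h import *
s=dict(np.load('pics/top2.npz'))
f=lambda x,y,z:ray(s,(270+(x+.5)/5-.5,150+(y+.5)/5-.5),z)
for q in (f(424,348,.051),f(559,270,.182),f(435,467,.033),f(543,465,.025),f(434,482,.025)):print(q.round(4))
E
```

```text
[0.5609 0.0728 0.051 ]
[0.5599 0.0172 0.182 ]
[0.5023 0.0718 0.033 ]
[0.5002 0.0156 0.025 ]
[0.4961 0.0725 0.025 ]
```

Request:
{"fn": "arm_command", "kwargs": {
  "motion": "0 0 -0.004 0 0; 0 0 -0.009 0 0; 0 0 -0.014 0 0; 0 0 -0.019 0 0; 0 0 -0.024 0 0; 0 0 -0.029 0 0; 0 0 -0.034 0 0; 0 0 -0.038 0 0"
}}

```text
t: 5.55
tcp_pos: [0.5604, 0.1652, 0.0574]
tcp_rot: [0.001, 3.14, 0.004]
contact_force: [-2.1, 7.0, 0.8]
grip_width: -0.0001
grip_force: 3.7
```

Request:
{"fn": "arm_command", "kwargs": {
  "motion": "0 0 -0.001 0 0; 0 0 -0.002 0 0; 0 0 -0.003 0 0; 0 0 -0.004 0 0; 0 0 -0.005 0 0; 0 0 -0.006 0 0; 0 0 -0.007 0 0; 0 0 -0.008 0 0"
}}

```text
t: 6.35
tcp_pos: [0.5604, 0.1565, 0.0574]
tcp_rot: [0.001, 3.141, 0.002]
contact_force: [-2.0, 6.0, -0.1]
grip_width: -0.0002
grip_force: 3.1
```

Request:
{"fn": "arm_command", "kwargs": {
  "motion": "0 0 -0.001 0 0; 0 0 -0.002 0 0; 0 0 -0.003 0 0; 0 0 -0.003 0 0"
}}

```text
t: 6.75
tcp_pos: [0.5603, 0.1522, 0.0573]
tcp_rot: [-0.001, -3.141, 0.001]
contact_force: [0.2, 1.1, -0.5]
grip_width: -0.0
grip_force: 0.6
```

```bash
python3 - <<'E'
from h import *
o=manip.observe();print(o['tcp_pos'],o['contact_force'],o['grip_force'])
s=snap('top','top3');a=s['pixels'][150:270,290:450]
cv2.imwrite('pics/c4.png',cv2.resize(a,None,fx=5,fy=5,interpolation=cv2.INTER_CUBIC))
E
```

```text
[0.56026582 0.15219796 0.05733063] [ 0.15268427  1.14937001 -0.48621767] 0.5730780400335789
```

View pics/c4.png

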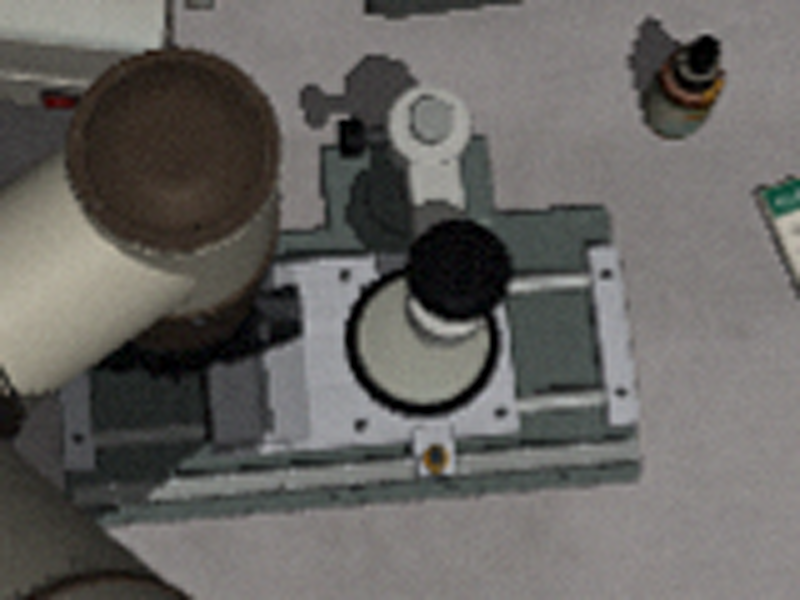

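```bash
python3 - <<'E'
from h import *
s=dict(np.load('pics/top3.npz'))
f=lambda x,y,z:ray(s,(290+(x+.5)/5-.5,150+(y+.5)/5-.5),z)
for q in (f(423,341,.051),f(459,270,.182),f(435,458,.033),f(443,467,.025)):print(q.round(4))
E
```

```text
[0.5602 0.022  0.051 ]
[0.5599 0.0172 0.182 ]
[0.5026 0.0203 0.033 ]
[0.4992 0.0157 0.025 ]
```

Request:
{"fn": "arm_command", "kwargs": {
  "motion": "0 0 -0.0005 0 0; 0 0 -0.001 0 0; 0 0 -0.0015 0 0; 0 0 -0.0015 0 0"
}}

```text
t: 7.2
tcp_pos: [0.5602, 0.151, 0.0573]
tcp_rot: [-0.001, -3.142, 0.001]
contact_force: [-0.5, 0.9, 0.3]
grip_width: 0.0003
grip_force: 0.4
```

Request:
{"fn": "arm_command", "kwargs": {
  "motion": "0 0 -0.0005 0 0; 0 0 -0.001 0 0; 0 0 -0.001 0 0"
}}

```text
t: 7.5
tcp_pos: [0.56, 0.15, 0.0573]
tcp_rot: [-0.001, -3.141, 0.001]
contact_force: [0.3, 0.8, 0.5]
grip_width: 0.0003
grip_force: 0.3
```

```bash
cat >> h.py <<'E'
def shift(s0,s1,box):
    u0,u1,v0,v1=box
    g=lambda s:cv2.cvtColor(s['pixels'],cv2.COLOR_BGR2GRAY).astype(np.float32)
    a=cv2.resize(g(s0)[v0:v1,u0:u1],None,fx=8,fy=8,interpolation=cv2.INTER_CUBIC)
    m=8
    b=cv2.resize(g(s1)[v0-m:v1+m,u0-m:u1+m],None,fx=8,fy=8,interpolation=cv2.INTER_CUBIC)
    r=cv2.matchTemplate(b,a,cv2.TM_CCOEFF_NORMED); _,q,_,p=cv2.minMaxLoc(r)
    return (p[0]/8-m,p[1]/8-m,q)
E
python3 - <<'E'
from h import *
s0=dict(np.load('pics/top3.npz'));s=snap('top','top4')
for b in((370,382,236,246),(350,400,218,248),(358,372,200,232)):print(shift(s0,s,b))
p=proj(s,[[.5,.02,.033],[.5,.01,.033]]);print(p[1]-p[0])
E
```

```text
(0.875, 0.0, 0.9578865766525269)
(0.875, 0.0, 0.9886576533317566)
(0.875, 0.0, 0.9653170108795166)
[ 3.8784989  -0.32541493]
```

Request:
{"fn": "arm_command", "kwargs": {
  "motion": "0 0 -0.0005 0 0; 0 0 -0.001 0 0; 0 0 -0.001 0 0"
}}

```text
t: 7.85
tcp_pos: [0.56, 0.1492, 0.0572]
tcp_rot: [-0.001, -3.141, 0.0]
contact_force: [-1.0, 0.8, 0.4]
grip_width: -0.0
grip_force: 0.5
```

```bash
python3 - <<'E'
from h import *
s0=dict(np.load('pics/top3.npz'));s=snap('top','top5')
for b in((370,382,236,246),(350,400,218,248),(358,372,200,232)):print(shift(s0,s,b))
o=manip.observe();print(o['tcp_pos'],o['contact_force'],o['grip_force'])
E
```

```text
(1.125, 0.0, 0.9215251803398132)
(1.125, -0.125, 0.9826438426971436)
(1.0, -0.125, 0.9511076211929321)
[0.55999193 0.14915032 0.05723929] [-0.22515621  0.67103554 -0.00618306] 0.4942089691758156
```

Request:
{"fn": "arm_command", "kwargs": {
  "motion": "0 0 -0.0005 0 0; 0 0 -0.001 0 0"
}}

```text
t: 8.1
tcp_pos: [0.56, 0.1481, 0.0572]
tcp_rot: [-0.001, -3.141, 0.0]
contact_force: [-0.0, -0.4, 0.0]
grip_width: 0.0003
grip_force: 0.1
```

Request:
{"fn": "arm_command", "kwargs": {
  "motion": "0 0 -0.0005 0 0; 0 0 -0.001 0 0"
}}

```text
t: 8.3
tcp_pos: [0.5601, 0.1472, 0.0572]
tcp_rot: [-0.001, -3.141, -0.0]
contact_force: [-0.1, 2.3, 0.1]
grip_width: 0.0006
grip_force: 1.1
```

```bash
python3 - <<'E'
from h import *
s0=dict(np.load('pics/top3.npz'));s=snap('top','top6')
for b in((370,382,236,246),(350,400,218,248),(358,372,200,232)):print(shift(s0,s,b))
o=manip.observe();print(o['tcp_pos'],o['contact_force'],o['grip_force'])
E
```

```text
(1.875, -0.125, 0.9287980198860168)
(1.875, -0.125, 0.9801783561706543)
(1.875, -0.125, 0.9146004319190979)
[0.56007375 0.14722343 0.05723123] [-0.57275816  1.18857495 -0.54017898] 0.5237310938537121
```

Request:
{"fn": "arm_command", "kwargs": {
  "motion": "0 0 -0.0005 0 0; 0 0 -0.0005 0 0"
}}

```text
t: 8.55
tcp_pos: [0.5601, 0.1471, 0.0573]
tcp_rot: [0.001, 3.142, 0.001]
contact_force: [-0.5, 2.5, -0.3]
grip_width: 0.0002
grip_force: 1.5
```

Request:
{"fn": "arm_command", "kwargs": {
  "motion": "0 0 -0.0005 0 0; 0 0 -0.0005 0 0"
}}

```text
t: 8.75
tcp_pos: [0.5601, 0.1469, 0.0572]
tcp_rot: [0.001, 3.141, 0.001]
contact_force: [-1.8, 5.3, -0.4]
grip_width: -0.0001
grip_force: 2.4
```

Request:
{"fn": "arm_command", "kwargs": {
  "motion": "0 0 -0.0005 0 0; 0 0 -0.0005 0 0"
}}

```text
t: 8.95
tcp_pos: [0.5601, 0.1469, 0.0573]
tcp_rot: [0.001, 3.141, 0.002]
contact_force: [-1.5, 6.1, -0.7]
grip_width: -0.0004
grip_force: 3.1
```

The force is rising with no further movement, so the carriage is seated. I'll back off and rise.

Request:
{"fn": "arm_command", "kwargs": {
  "motion": "0 0 0.003 0 0; 0 0 0.01 0 0; 0 0 0.03 0 0; 0 0 0.05 0 0; 0 0 0.05 -0.03 0; 0 0 0.05 -0.07 0; 0 0 0.05 -0.12 0; 0 0 0.05 -0.165 0"
}}

```text
t: 9.75
tcp_pos: [0.5603, 0.1964, 0.2246]
tcp_rot: [-0.0, 3.141, -0.001]
contact_force: [0.8, -0.3, -0.2]
grip_width: -0.0001
grip_force: 0.0
```

Request:
{"fn": "arm_command", "kwargs": {
  "motion": "0 0 0 0 0; 0 0 0 -0.02 0; 0 0 0 -0.02 0; 0 0 0 -0.02 0"
}}

```text
t: 10.15
tcp_pos: [0.5601, 0.1962, 0.2419]
tcp_rot: [-0.001, -3.142, -0.0]
contact_force: [-0.5, -0.3, -1.9]
grip_width: -0.0
grip_force: 0.0
```

```bash
python3 - <<'E'
from h import *
s0=dict(np.load('pics/top3.npz'));s=snap('top','top7')
for b in((370,382,236,246),(350,400,218,248),(358,372,200,232)):print(shift(s0,s,b))
o=manip.observe();print(o['tcp_pos'],o['tcp_rot'],o['contact_force'],o['grip_force'])
d=snap('side','side7')
a=s['pixels'][150:270,290:450];b=d['pixels'][150:270,255:415]
cv2.imwrite('pics/c5.png',cv2.resize(np.vstack([a,b]),None,fx=2.5,fy=2.5,interpolation=cv2.INTER_CUBIC))
E
```

```text
(1.875, -0.125, 0.9185936450958252)
(2.0, -0.125, 0.9565622806549072)
(1.875, -0.125, 0.9139394164085388)
[0.55974408 0.19592197 0.24119001] [-8.86333296e-04 -3.14009783e+00  9.05923406e-04] [ 0.66424351  0.64979454 -0.01914712] 0.0
```

View pics/c5.png

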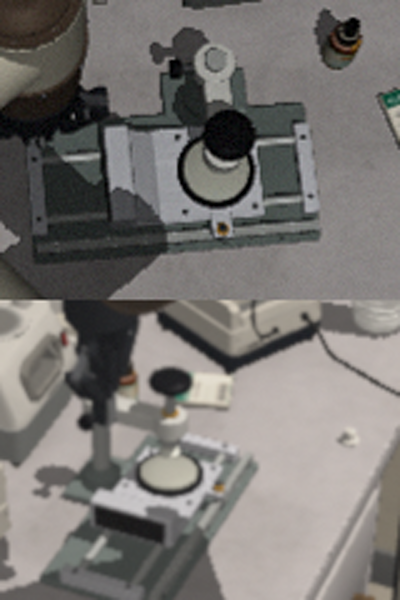

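The carriage stayed seated: the ball sits in the notch and the lens is under the block. Next, over to the knob.

Request:
{"fn": "arm_command", "kwargs": {
  "motion": "0 0 -0.02 0 0; 0 0 -0.055 0 0; 0 0 -0.09 0 0; 0 0 -0.125 0 0; 0 0 -0.155 0 0; 0 0 -0.175 0 0; 0 0 -0.179 0 0; 0 0 -0.179 0 0"
}}

```text
t: 11.05
tcp_pos: [0.5597, 0.0157, 0.2417]
tcp_rot: [-0.004, -3.141, 0.0]
contact_force: [-1.4, 0.0, -0.7]
grip_width: -0.0005
grip_force: 0.0
```

Request:
{"fn": "arm_command", "kwargs": {
  "motion": "0 0 0 0.01 0; 0 0 0 0.02 0; 0 0 0 0.03 0; 0 0 0 0.037 0; 0 0 0 0.042 0; 0 0 0 0.042 0"
}}

```text
t: 11.65
tcp_pos: [0.5597, 0.0169, 0.1993]
tcp_rot: [-0.001, -3.14, 0.001]
contact_force: [-0.5, -0.8, 0.7]
grip_width: -0.0002
grip_force: 0.0
```

Request:
{"fn": "arm_command", "kwargs": {
  "motion": "0 0 0 0.002 0; 0 0 0 0.004 0; 0 0 0 0.006 0; 0 0 0 0.008 0; 0 0 0 0.01 0; 0 0 0 0.012 0; 0 0 0 0.012 0"
}}

```text
t: 12.35
tcp_pos: [0.5602, 0.0168, 0.1884]
tcp_rot: [0.001, 3.141, 0.0]
contact_force: [-0.2, -0.1, 1.2]
grip_width: 0.0006
grip_force: 0.8
```

Request:
{"fn": "arm_command", "kwargs": {
  "motion": "0 0 0 0.0015 0; 0 0 0 0.003 0; 0 0 0 0.0045 0; 0 0 0 0.006 0; 0 0 0 0.0075 0; 0 0 0 0.009 0; 0 0 0 0.0105 0; 0 0 0 0.0105 0"
}}

```text
t: 13.15
tcp_pos: [0.5602, 0.0168, 0.1775]
tcp_rot: [0.001, 3.142, 0.0]
contact_force: [0.2, 0.4, 0.9]
grip_width: -0.0002
grip_force: 0.6
```

Request:
{"fn": "arm_command", "kwargs": {
  "motion": "0 0 0 0.001 0; 0 0 0 0.002 0; 0 0 0 0.003 0; 0 0 0 0.004 0; 0 0 0 0.005 0"
}}

```text
t: 13.65
tcp_pos: [0.5602, 0.0168, 0.1728]
tcp_rot: [0.001, 3.141, 0.0]
contact_force: [0.5, 0.1, 1.1]
grip_width: -0.0
grip_force: 1.3
```

Request:
{"fn": "arm_command", "kwargs": {
  "motion": "0 0 0 0.0005 0; 0 0 0 0.001 0; 0 0 0 0.0015 0"
}}

```text
t: 13.95
tcp_pos: [0.5602, 0.0168, 0.1713]
tcp_rot: [0.001, 3.141, 0.0]
contact_force: [1.3, 0.3, 2.4]
grip_width: 0.0005
grip_force: 1.3
```

Request:
{"fn": "arm_command", "kwargs": {
  "motion": "0 0 0 0.0005 0; 0 0 0 0.001 0"
}}

```text
t: 14.15
tcp_pos: [0.5602, 0.0168, 0.1703]
tcp_rot: [0.001, 3.141, 0.0]
contact_force: [0.4, -0.1, 2.2]
grip_width: -0.0001
grip_force: 1.3
```

Request:
{"fn": "arm_command", "kwargs": {
  "motion": "0 0 0 0.0005 0; 0 0 0 0.001 0"
}}

```text
t: 14.35
tcp_pos: [0.5602, 0.0168, 0.1698]
tcp_rot: [0.001, 3.141, -0.0]
contact_force: [-0.3, 0.6, 7.0]
grip_width: -0.0
grip_force: 3.4
```

Request:
{"fn": "arm_command", "kwargs": {
  "motion": "0 0 0 0.0005 0; 0 0 0 0.001 0"
}}

```text
t: 14.55
tcp_pos: [0.5603, 0.0168, 0.1697]
tcp_rot: [0.0, 3.141, -0.0]
contact_force: [-2.0, 0.7, 11.1]
grip_width: 0.0001
grip_force: 5.4
```

The block landed at TCP z 0.170, as predicted. I'll let go and rise.

Request:
{"fn": "arm_command", "kwargs": {
  "motion": "0 0 0 -0.002 0; 0 0 0 -0.01 0; 0 0 0 -0.03 0; 0 0 0 -0.06 0; 0 0 0 -0.09 0; 0 0 0.03 -0.1 0; 0 0 0.07 -0.1 0; 0 0 0.11 -0.1 0"
}}

```text
t: 15.35
tcp_pos: [0.5598, 0.1275, 0.2688]
tcp_rot: [0.004, 3.142, 0.001]
contact_force: [1.0, -0.4, -0.4]
grip_width: -0.0001
grip_force: 0.0
```

Request:
{"fn": "arm_command", "kwargs": {
  "motion": "0 0 0.02 0 0; 0 0 0.05 0 0; 0 0 0.07 0 0; 0 0 0.07 0 0; 0 0 0.07 0 0"
}}

```text
t: 15.85
tcp_pos: [0.5599, 0.1967, 0.2679]
tcp_rot: [-0.0, -3.14, 0.001]
contact_force: [-0.1, 0.3, -0.6]
grip_width: -0.0003
grip_force: 0.0
```

```bash
python3 - <<'E'
from h import *
s0=dict(np.load('pics/top3.npz'));s=snap('top','top8')
for b in((370,382,236,246),(350,400,230,248)):print(shift(s0,s,b))
d=snap('side','side8')
a=s['pixels'][150:270,290:450];b=d['pixels'][150:270,255:415]
cv2.imwrite('pics/c6.png',cv2.resize(np.vstack([a,b]),None,fx=2.5,fy=2.5,interpolation=cv2.INTER_CUBIC))
E
```

```text
(1.875, -0.125, 0.9231986999511719)
(2.0, -0.125, 0.920101523399353)
```

View pics/c6.png

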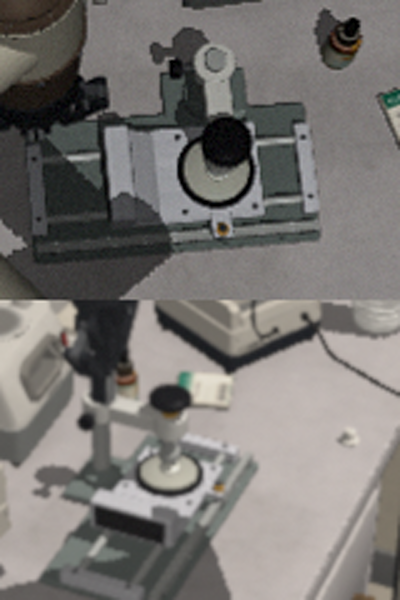

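The knob is down with the block on the lens, the carriage is still seated, and the arm is clear.

```bash
python3 -c "
from cell import manip; print(manip.sign_off())"
```

```text
the job is handed in; nothing more can be done
None
```

The job is handed in at about 16 s: the carriage is seated in the notch, the ram is down with the block on the lens, the arm is clear, and I saw nothing else disturbed.

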